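# Push the stuck liner out of a hydrothermal autoclave

## Task

The small autoclave has cooled and lies clamped on its side, its cap already unscrewed: draw the cap off the thread and set it down, without dropping it, on the blue mat. Then push the tight PTFE liner out of the steel shell with the push rod, in through the hole in the shell's base, until the liner lies in the catch trough, and lay the rod back on its rest the way it lay before, again without dropping it. Leave the glassware and the loose steel bar alone.

Things in the scene. Friction and masses are not known exactly. Their poses are not given: they have to be found in the camera images.
- cradle: Fixed cradle, aluminium base plate 270 x 88 x 10 (x -75 to +195), steel autoclave shell clamped level in it, catch trough beyond. Origin on the bench below the shell's middle; +x along the shell's axis to its open mouth and the trough, roughly to the robot's right; z up. Shell x -47.5 to +47.5, axis 60 high, outside 46. Clamp band at x = -12 reaches 86 high, its black nuts y +-35, 67 high.
- hole (a point): Centre of the outer face of the 22 mm through hole in the shell's flat base (8 thick), where the rod goes in: cradle x = -47.5, y = 0, 60 above the bench. Axes as the cradle. Bore behind it 33 across.
- mouth (a point): Centre of the shell's open mouth, cradle x = +47.5, y = 0, 60 above the bench; axes as the cradle. Thread 42 across over the last 30 mm. Hidden under the cap at the start.
- trough (a point): Middle of the catch trough's floor, a flat green rubber pad 26 above the bench; axes as the cradle. Trough inside: from the mouth (71 mm behind this point) to 71 mm ahead of it, 56 wide; aluminium sides reach 35 above the bench, end plate 50.
- cap: Loose eight-sided dark steel cup, 52 across flats, 38 long, 30 deep, 0.27 kg, hanging on the thread with 1.5 play. Origin mid-length on its axis; +x to its closed end. Starts at cradle x = 38, axis 58 high, x along the cradle's x, a flat upright on either side (grip across these) and one below. Draw it at least 30 mm along the axis before lifting. On a flat its origin is 26 up; it does not roll.
- liner: White PTFE cylinder with lid, 31.5 across, 76 long, 0.11 kg. Origin in its middle, x along its axis. Starts wholly in the shell against the base (cradle x = -1), far end 10 inside the mouth. Tight: 4 to 8 N to slide it for the first 45 mm, then it slides easily. It comes free when the rod's tip is 0 to 15 mm out of the mouth and drops 17 mm to the pad, its origin then 42 above the bench.
- rod: Push rod, 200 long, 0.125 kg: red ribbed grip 24 across, 80 long, then white shank 12 across, 120 long. Origin on its axis 40 from the rear end, the place to grip; +x to the tip; shank from x = 40 to 160. Centre of mass near x = 14. Starts level in the rest, axis 60 above the bench, roughly parallel to the shell, tip pointing about along the cradle's +x.
- rod_tip (a point): Middle of the push rod's flat tip, 160 ahead of the rod's origin; axes as the rod.
- rest: Fixed grey rod rest, plate 190 x 60 x 8 with two V saddles open upwards: one under the rear of the grip (x -38 to -30, 35 wide at the top), one under the shank (x 96 to 104, 27 wide). Origin on the bench below the rod's origin as it lies there, the rod's axis 60 up; +x towards the rod's tip.
- mat: Blue mat fixed flat on the bench, 150 (x) by 120 (y), 3 thick, for the cap. Origin in the middle of its underside. Mat and rest stand left and right, nearer the robot than the cradle, and may change places.
- beaker: Empty glass beaker, 72 across, 95 high, loose, past the trough; leave alone. Origin mid foot, z up.
- flask: Conical glass flask, 82 across the foot, 116 high, loose, beyond the cradle; leave alone. Origin mid foot, z up.
- bar: Loose steel tommy bar with black ends, 160 long, 12 thick, lying beyond the cradle; leave alone. Origin mid-length on the bench, x along it.
There are look-alikes about, which are no part of the job. What is meant by the cap is not pink, and is the smaller of those in its own colour. There is more than one size of the mat; the one meant has the size given above.

How it is judged:
By the outcome, as a careful person would: the job done as asked, in the order asked, and still so for the second after the job is handed in, with the robot touching nothing.
It also fails if it takes over 72 s, if anything falls off the work surface, if the arm or the gripper's body presses on something with over 40 N, if the wrist force passes 120 N, or if a joint passes its speed limit or range.

## Robot

A 7-joint arm with a two-finger parallel gripper is mounted at the origin on the work surface. World frame = base frame: x ahead of the robot, y to its left, z up, the work surface at z = 0. Lengths are in m, angles in rad, forces in N, time in s.
With the tool pointing down it reaches from about 0.4 to 0.875 m from the base axis. Payload 19.3 kg.
Tool frame: the origin (TCP) lies between the finger pads; the fingertips stand 17 mm ahead of it and the grasp point (between the pads) lies 2 mm behind it (bot.tips_ahead is the z of the fingertips in the tool frame, in m); z points along the fingers, y is the direction in which the jaws open and shut (so a half turn about z gives the same grasp; the last joint's range is limited). The gripper opens to 85 mm and grips with 20 to 120 N. Pads are 22 mm wide; open, the fingers measure 114 mm over their backs; the gripper's body (76 mm by 85 mm) begins 54 mm behind the grasp point. The pads swing forward as they close: fully open they stand 13 mm farther back than shut.
Start: joints at [1.249, 0.521, -0.036, 1.599, 0.021, 1.021, -0.113], TCP at [0.156, -0.605, 0.248] pointing down, gripper open.
Joint ranges: [-2.91, 2.91], [-0.3, 2.13], [-1.5, 1.42], [0.17, 2.43], [-1.26, 4.41], [0.16, 1.93], [-2.52, 2.52]. Speed limits (rad/s): [1.89, 1.89, 2.39, 2.39, 3.01, 3.01, 3.01].

## Interface

Orientations are given as [roll, pitch, yaw] about the fixed x, y, z axes, in that order (R = Rz(yaw) Ry(pitch) Rx(roll)).
In Python, from workcell import telemetry, cams, job, bot gives the robot as it stands.
- The arm moves only by the tool arm_command, never from a script. Its argument "deltas" is a list of rows, each a list of 7 numbers: the opening, from -1 (shut) to 1 (fully open), so that 0 is half open, then the shift along the tool's x, y, z normalised to -1 to 1, where 1 is 150 mm, then the turn, a rotation vector about the tool's x, y, z normalised to -1 to 1, where 1 is 45 degrees. In form: [[hand, tx, ty, tz, rx, ry, rz], ...]. A call has 1 to 8 rows; each row is the pose to reach, as a shift and turn from the pose commanded when the call began, along the tool's axes at that moment; what a row does not reach only later rows make up. A row lasts 1/8 s, in which the tool goes at most 62.5 mm and 10.7 degrees, less where a joint would pass 70% of its speed; a pose out of reach is approached as far as the arm can. A call with a number of a shift or a turn outside -1 to 1 is refused whole. A call with a gripper value outside its range is refused whole. The fingers move at their own pace and stop on an object; "newtons" is the grip in N (left out, the last holds). Time passes only in rows, so rows that repeat a pose let the fingers close. It gives the time, the measured TCP pose, the force and the opening at its end, in the units of the state.
- telemetry.observe(): the state, without advancing time (a new reading comes with each control period).
- cams.grab_frame(name): name is "scene" or "top" or "wrist"; returns the picture (480x640x3 uint8, blue, green, red); there is no depth.
- cams.get_calibration(name): a dict with "fx", "fy", "cx", "cy" (pixels), "R" (3x3) and "t" (3): a world point X has camera coordinates R X + t. Camera axes: x right, y down, z forward; pixel columns grow to the right and rows downward; lengths in m; the calibration is good to about 2 mm. The wrist camera is an equidistant fisheye: a pixel r from the principal point sees the ray r / f radians off the axis. A picture is of the moment at which its call begins: read the wrist's pose just before it. get_calibration takes no time and is no camera call; for the wrist camera it gives the pose at the moment of the call.
- job.job_done(): hands the job in, once; it reports no verdict.
The state is a dict: "clock": time; "qpos": joint angles; "qd": joint speeds; "joint_efforts": joint torques, N m; "position": TCP position; "tool_rot": TCP orientation; "force": force on the tool from outside, world axes, zero at the start; "moment": the same for the moment, N m; "grip_width": finger opening in m.
Only numpy, scipy, OpenCV 4.12 (cv2) and the standard library are available. Lean on these libraries where they do the work, as an engineer would, in place of code of your own. Each camera call takes 0.05 s, during which the arm holds its last target.

## Working session

There is one attempt and no reset: what is moved stays moved. The work goes in short steps, Python scripts to look and compute and a tool call to move; the robot and the scene stay as the last step left them, time stands still between calls to the robot, and variables do not carry over. Pictures are saved under pics/ and viewed, and the job is handed in when it is done.

Besides the shell and the picture viewer there is one more tool, called after "Emit:" in YAML: its name, and indented under it one key for each argument. arm_command: Moves the arm, as the interface text tells. Its arguments: {"type":"object","properties":{"deltas":{"type":"array","items":{"type":"array","items":{"type":"number"}}},"newtons":{"type":"number"}},"required":["deltas"]}

```bash
ls; mkdir -p pics; python3 - <<'E'
from workcell import telemetry,cams,job,bot
import cv2
print(telemetry.observe())
for n in ["scene","top"]:
    cv2.imwrite(f"pics/{n}0.png",cams.grab_frame(n)); c=cams.get_calibration(n); print(n,c)
E
```

```text
pics
{'clock': 0.0, 'qpos': array([ 1.24882935,  0.52205546, -0.0363183 ,  1.59999151,  0.02121828,
        1.02111694, -0.11278044]), 'qd': array([ 1.34471912e-03, -4.42559057e-04,  1.41738994e-04, -1.75277379e-04,
        1.21802561e-03, -5.99620010e-05, -5.01785634e-04]), 'joint_efforts': array([ 4.15659806e-04, -9.27114558e+01,  1.98007978e+00, -3.69930482e+01,
        1.77536200e-02,  8.29408527e-03,  9.61600591e-06]), 'position': array([ 0.1555729 , -0.60499752,  0.24770591]), 'tool_rot': array([-3.14041154e+00,  1.05134119e-04,  2.51777996e-01]), 'force': array([-1.12269879, -0.74615325,  0.50255721]), 'moment': array([ 0.01976685, -0.00188437,  0.0053815 ]), 'grip_width': 0.08514183534365234}
scene {'fx': 493.9318455225531, 'fy': 493.9318455225531, 'cx': 321.9707631680706, 'cy': 237.39190197984632, 'R': array([[ 0.32850618,  0.94449992, -0.00189754],
       [ 0.65021291, -0.22760659, -0.72485751],
       [-0.68505975,  0.23688637, -0.68889621]]), 't': array([-0.20865141, -0.30306202,  1.58322067])}
top {'fx': 546.1062837507377, 'fy': 546.1062837507377, 'cx': 327.0865632795626, 'cy': 237.67682072109216, 'R': array([[-0.00402843, -0.99995534,  0.00854892],
       [-0.99687683,  0.00334148, -0.07890134],
       [ 0.07886925, -0.00884007, -0.99684577]]), 't': array([0.02879402, 0.55079519, 1.5197981 ])}
```

View pics/scene0.png

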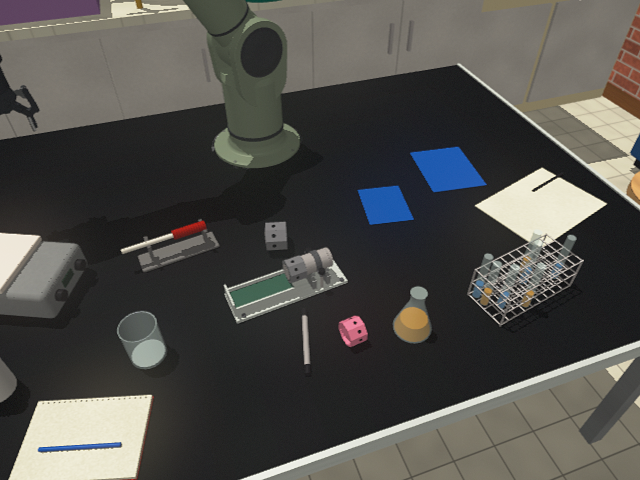

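View pics/top0.png

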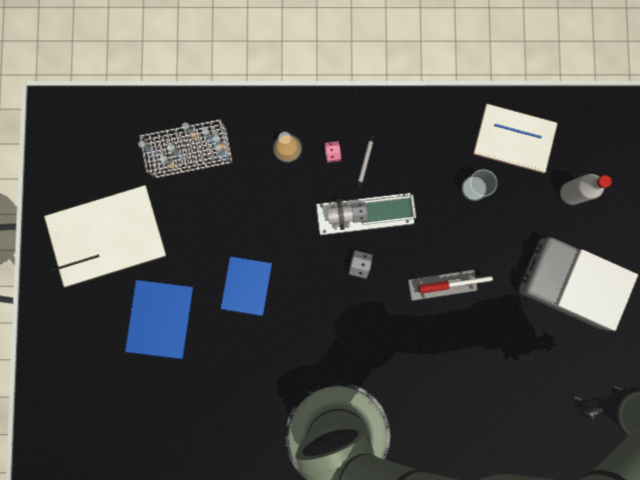

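```bash
python3 - <<'E'
import cv2
a=cv2.imread("pics/top0.png"); b=cv2.imread("pics/scene0.png")
cv2.imwrite("pics/t1.png",cv2.resize(a[180:310,310:510],None,fx=4,fy=4,interpolation=cv2.INTER_CUBIC))
cv2.imwrite("pics/s1.png",cv2.resize(b[210:330,200:360],None,fx=5,fy=5,interpolation=cv2.INTER_CUBIC))
E
```

```text
(no output)
```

View pics/t1.png

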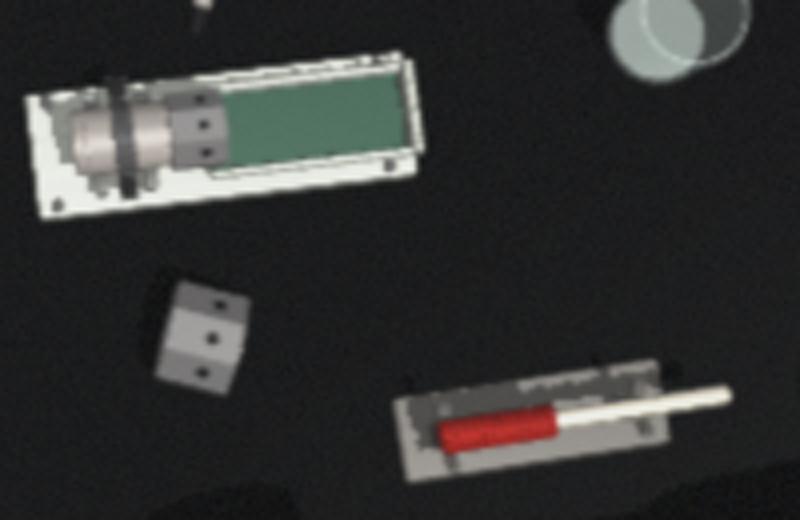

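View pics/s1.png

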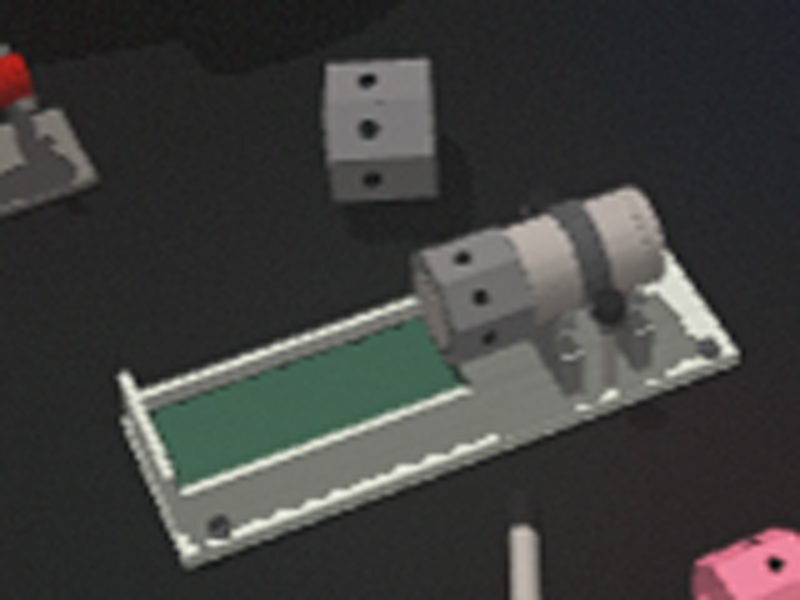

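```bash
cat > h.py <<'E'
import numpy as np,cv2
from workcell import telemetry,cams,job,bot
from scipy.spatial.transform import Rotation as Ro
def ray(c,uv,fish=False):
    uv=np.atleast_2d(uv).astype(float)
    x=(uv[:,0]-c["cx"])/c["fx"]; y=(uv[:,1]-c["cy"])/c["fy"]
    if fish:
        r=np.hypot(x,y)+1e-12; d=np.c_[x/r*np.sin(r),y/r*np.sin(r),np.cos(r)]
    else: d=np.c_[x,y,np.ones_like(x)]
    R=np.array(c["R"]);t=np.array(c["t"])
    return -R.T@t, d@R
def onz(c,uv,z,fish=False):
    o,d=ray(c,uv,fish); return o+d*((z-o[2])/d[:,2])[:,None]
def proj(c,X,fish=False):
    p=np.atleast_2d(X)@np.array(c["R"]).T+np.array(c["t"])
    if fish:
        rho=np.hypot(p[:,0],p[:,1]);th=np.arctan2(rho,p[:,2]);k=th/(rho+1e-12)
        return np.c_[c["cx"]+c["fx"]*k*p[:,0],c["cy"]+c["fy"]*k*p[:,1]]
    return np.c_[c["cx"]+c["fx"]*p[:,0]/p[:,2],c["cy"]+c["fy"]*p[:,1]/p[:,2]]
def toolmove(target,rpy=None):
    """print normalised delta from current measured pose to target pos & rpy"""
    s=telemetry.observe(); R0=Ro.from_euler('xyz',s["tool_rot"])
    d=R0.inv().apply(np.array(target)-s["position"])/0.15
    r=np.zeros(3)
    if rpy is not None: r=(R0.inv()*Ro.from_euler('xyz',rpy)).as_rotvec()/(np.pi/4)
    return d,r
def rect(mask,c,z,fish=False):
    n,l,st,ce=cv2.connectedComponentsWithStats(mask.astype(np.uint8))
    out=[]
    for i in range(1,n):
        if st[i,4]<60: continue
        cn=max(cv2.findContours((l==i).astype(np.uint8),cv2.RETR_EXTERNAL,cv2.CHAIN_APPROX_NONE)[0],key=len)[:,0]
        w=onz(c,cn,z,fish)[:,:2].astype(np.float32)
        out.append((ce[i],st[i,4],cv2.minAreaRect(w*1000)))
    return out
E
python3 - <<'E'
from h import *
for n in ["top","scene"]:
    im=cv2.imread(f"pics/{n}0.png");c=cams.get_calibration(n)
    h=cv2.cvtColor(im,cv2.COLOR_BGR2HSV)
    H,S,V=[h[...,i].astype(int) for i in range(3)]
    for nm,m,z in [("green",(abs(H-77)<15)&(S>70)&(V>50),.026),("blue",(abs(H-108)<10)&(S>150)&(V>100),.003),("red",((H<6)|(H>174))&(S>150)&(V>80),.06)]:
        for r in rect(m,c,z): print(n,nm,r)
E
```

```text
top green (array([388.84158416, 206.4620462 ]), np.int32(303), ((630.9676513671875, -147.22705078125), (43.185123443603516, 117.77033233642578), 6.7253098487854))
top blue (array([245.89643168, 285.77067015]), np.int32(2298), ((416.68206787109375, 257.1693420410156), (121.61949920654297, 151.02574157714844), 80.44876861572266))
top blue (array([158.71499763, 319.11485524]), np.int32(4214), ((324.5166015625, 501.69281005859375), (162.75701904296875, 203.025146484375), 82.6694107055664))
top red (array([604.45070423, 181.05633803]), np.int32(142), ((703.8037719726562, -746.7703247070312), (36.37477493286133, 34.087284088134766), 87.51787567138672))
top red (array([433.58411215, 286.8271028 ]), np.int32(214), ((412.2288818359375, -264.16253662109375), (20.565670013427734, 78.15550994873047), 9.142040252685547))
scene green (array([259.875     ,   0.68055556]), np.int32(72), ((-1211.8302001953125, 320.61749267578125), (165.94369506835938, 29.26445770263672), 70.48473358154297))
scene green (array([259.82954545, 289.6625    ]), np.int32(880), ((623.8585815429688, -140.632568359375), (44.23148727416992, 131.4586639404297), 6.526175498962402))
scene blue (array([446.73487949, 169.02546612]), np.int32(2199), ((324.50775146484375, 501.5859680175781), (163.60845947265625, 203.42649841308594), 82.7076644897461))
scene blue (array([384.46193548, 204.74      ]), np.int32(1550), ((417.45050048828125, 256.74932861328125), (120.775146484375, 150.5768280029297), 80.45222473144531))
scene blue (array([ 77.00346021, 446.60553633]), np.int32(289), ((851.9707641601562, -530.2662963867188), (140.2562255859375, 7.100705146789551), 74.45437622070312))
scene red (array([188.45846154, 229.24615385]), np.int32(325), ((409.8354187011719, -263.4438171386719), (35.59437561035156, 80.82679748535156), 7.897006511688232))
```

```bash
python3 - <<'E'
from h import *
c=cams.get_calibration("top")
k=np.array([[24,95],[40,219],[416,176],[406,50]])/4+[310,180]-.375
P=onz(c,k,.01);print(P.round(4)); print(P.mean(0))
b=onz(c,np.array([[470,434],[556,420],[732,394]])/4+[310,180],.06);print("rod",b.round(4))
s=telemetry.observe();w=cams.get_calibration("wrist");R=np.array(w["R"]);o=-R.T@w["t"]
T=Ro.from_euler('xyz',s["tool_rot"]).as_matrix()
print(w["fx"],w["cx"],w["cy"],"cam in tool",T.T@(o-s["position"]),"cam axes in tool\n",(T.T@R.T).round(3))
E
```

```text
[[ 0.6503  0.059   0.01  ]
 [ 0.5613  0.0478  0.01  ]
 [ 0.5912 -0.2205  0.01  ]
 [ 0.682  -0.2148  0.01  ]]
[ 0.62119678 -0.08209728  0.01      ]
rod [[ 0.4074 -0.2471  0.06  ]
 [ 0.4167 -0.3063  0.06  ]
 [ 0.434  -0.4276  0.06  ]]
371.64829954431775 317.6680298928842 236.30355151546976 cam in tool [ 0.0714437   0.00020027 -0.12511015] cam axes in tool
 [[ 0.001 -0.96  -0.279]
 [ 1.     0.001 -0.   ]
 [ 0.    -0.279  0.96 ]]
```

```bash
cat >> h.py <<'E'
def plan(target,yaw,steps=None,start=None):
    """calls of <=1 normalised from current pose to target (tool down, yaw rad)"""
    s=telemetry.observe(); p=s["position"].copy(); R=Ro.from_euler('xyz',s["tool_rot"])
    Rt=Ro.from_euler('xyz',[np.pi,0,yaw])
    for i in range(8):
        d=R.inv().apply(np.array(target)-p)/.15; r=(R.inv()*Rt).as_rotvec()/(np.pi/4)
        k=min(1,1/max(abs(d).max(),1e-9)) ; kr=min(1,1/max(abs(r).max(),1e-9))
        d=np.round(d*k,4); r=np.round(r*kr,4)
        rows=max(np.linalg.norm(d)*150/62.5, np.linalg.norm(r)*45/10.7)
        print("call",i,d.tolist(),r.tolist(),"rows>=%.1f"%rows)
        p=p+R.apply(d*.15); R=R*Ro.from_rotvec(r*np.pi/4)
        if k==1 and kr==1: break
E
python3 - <<'E'
from h import *
plan([.615,-.05,.25],np.radians(96.5)); print(bot, [a for a in dir(bot) if a[0]!='_'],bot.tips_ahead)
E
```

```text
call 0 [1.0, -0.7255, -0.0032] [-0.0006, -0.0004, -1.0] rows>=4.2
call 1 [1.0, 0.1591, -0.003] [-0.0005, -0.0004, -0.8239] rows>=3.5
call 2 [0.9619, 1.0, -0.0042] [0.0, 0.0, -0.0] rows>=3.3
call 3 [0.8095, 0.8416, -0.0035] [0.0, 0.0, -0.0] rows>=2.8
<Robot object at 0x7fd716b63e00> ['IKError', 'tips_ahead'] 0.017
```

Emit:
arm_command:
  deltas:
    - [1,1,-0.725,0,0,0,-1]
    - [1,1,-0.725,0,0,0,-1]
    - [1,1,-0.725,0,0,0,-1]
    - [1,1,-0.725,0,0,0,-1]
    - [1,1,-0.725,0,0,0,-1]

```text
clock: 0.72
position: [0.2739, -0.4625, 0.2482]
tool_rot: [-3.141, -0.0, 1.038]
force: [-0.6, -0.3, 0.4]
grip_width: 0.0855
```

Emit:
arm_command:
  deltas:
    - [1,1,0.16,0,0,0,-0.824]
    - [1,1,0.16,0,0,0,-0.824]
    - [1,1,0.16,0,0,0,-0.824]
    - [1,1,0.16,0,0,0,-0.824]

```text
clock: 1.23
position: [0.3718, -0.3446, 0.2482]
tool_rot: [3.141, -0.001, 1.687]
force: [-0.2, -0.4, -0.4]
grip_width: 0.0856
```

Emit:
arm_command:
  deltas:
    - [1,0.96,1,0,0,0,0]
    - [1,0.96,1,0,0,0,0]
    - [1,0.96,1,0,0,0,0]
    - [1,0.96,1,0,0,0,0]

```text
clock: 1.72
position: [0.5053, -0.183, 0.248]
tool_rot: [3.141, -0.001, 1.683]
force: [-0.6, -0.2, -0.6]
grip_width: 0.0853
```

Emit:
arm_command:
  deltas:
    - [1,0.81,0.84,0,0,0,0]
    - [1,0.81,0.84,0,0,0,0]
    - [1,0.81,0.84,0,0,0,0]
    - [1,0.81,0.84,0,0,0,0]

```text
clock: 2.22
position: [0.6164, -0.0475, 0.2474]
tool_rot: [-3.141, -0.002, 1.684]
force: [-0.0, -0.2, -0.9]
grip_width: 0.0854
```

```bash
python3 - <<'E'
from h import *
c=cams.get_calibration("wrist"); im=cams.grab_frame("wrist"); cv2.imwrite("pics/w1.png",im)
import pickle; pickle.dump(c,open("w1.pkl","wb")); print(telemetry.observe()["position"],telemetry.observe()["qpos"])
E
```

```text
[ 0.61538338 -0.04984577  0.24743813] [ 0.32919235  0.55191921 -0.51197857  1.60212733  0.29689726  1.06703787
 -0.15248005]
```

View pics/w1.png

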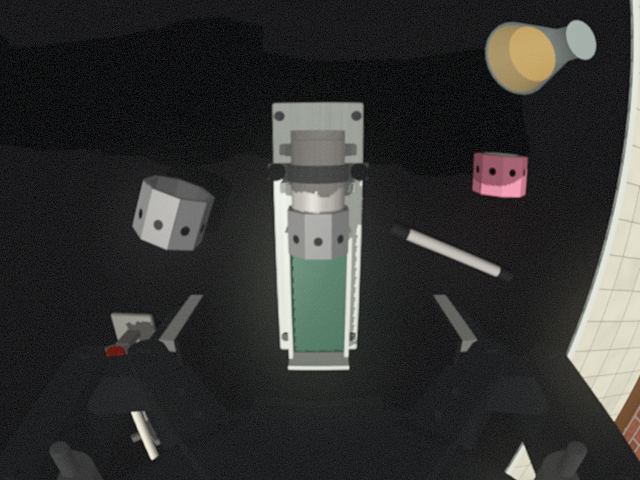

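```bash
python3 - <<'E'
import cv2
a=cv2.imread("pics/w1.png")
cv2.imwrite("pics/w1c.png",cv2.resize(a[95:235,255:380],None,fx=4.2,fy=4.2,interpolation=cv2.INTER_CUBIC))
E
```

```text
(no output)
```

View pics/w1c.png

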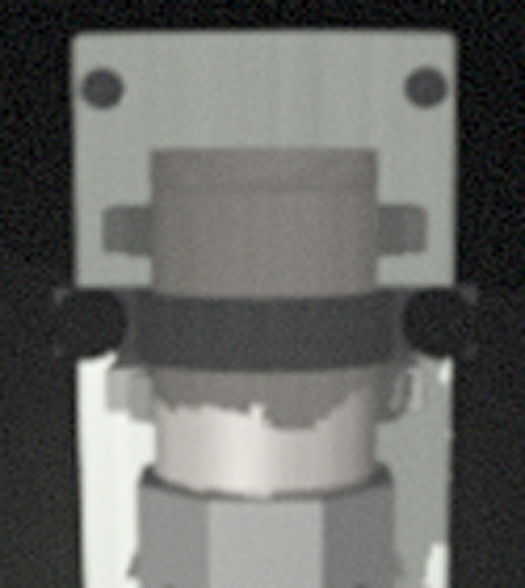

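```bash
python3 - <<'E'
from h import *
import pickle
c=pickle.load(open("w1.pkl","rb"));im=cv2.imread("pics/w1.png");g=cv2.cvtColor(im,cv2.COLOR_BGR2GRAY).astype(float)
g=cv2.GaussianBlur(g,(3,3),0)
def sub(line):  # half level crossing dark->bright first
    lo,hi=line[:4].mean(),line.max(); m=60
    i=np.argmax(line>m); return i-1+(m-line[i-1])/(line[i]-line[i-1])
L=[];Rr=[];B=[]
for r in range(110,160,4):
    L.append((260+sub(g[r,260:290]),r)); Rr.append((376-sub(g[r,376:345:-1]),r))
for q in range(286,352,6): B.append((q,88+sub(g[88:115,q])))
l=onz(c,L,.01,True)[:,:2];r=onz(c,Rr,.01,True)[:,:2];b=onz(c,B,.01,True)[:,:2]
for nm,x in (("l",l),("r",r),("b",b)):
    f=cv2.fitLine(x.astype(np.float32),cv2.DIST_HUBER,0,.001,.001).ravel(); print(nm,f,np.degrees(np.arctan2(f[1],f[0])))
print("w",r.mean(0)-l.mean(0))
h=cv2.cvtColor(im,cv2.COLOR_BGR2HSV);H,S,V=[h[...,i].astype(int) for i in range(3)]
for q in rect((abs(H-77)<15)&(S>70)&(V>40),c,.026,True): print(q)
E
```

```text
l [ 0.11494797 -0.9933715   0.56447923  0.01691992] -83.39937
r [ 0.11925046 -0.9928642   0.6533951   0.02397856] -83.151146
b [0.992716   0.120478   0.606705   0.05281079] 6.9196897
w [0.08857092 0.01018234]
(array([323.72290323, 312.74935484]), np.int32(3100), ((629.5410766601562, -151.62838745117188), (53.20964050292969, 110.43170928955078), 6.858914375305176))
```

```bash
cat >> h.py <<'E'
CY=np.radians(-83.25);U=np.array([np.cos(CY),np.sin(CY)]);Vv=np.array([-U[1],U[0]]);O=np.array([.61395,-.02186])
def crad(x,y,z): return np.r_[O+x*U+y*Vv,z]
E
python3 - <<'E'
from h import *
import pickle
c=pickle.load(open("w1.pkl","rb"))
for p in [(19,-10.75,84),(19,10.75,84),(57,-10.75,84),(57,10.75,84),(-47.5,-23,60),(-47.5,23,60)]:
    u=proj(c,crad(*(np.array(p)/1000)),True)[0]; print(p,u.round(1),((u-[255,95])*4.2).round())
print(crad(.038,0,.058))
ct=cams.get_calibration("top")
plan([*crad(.038,0,0)[:2],.18],CY+np.pi)
E
```

```text
(19, -10.75, 84) [304.1 212.9] [206. 495.]
(19, 10.75, 84) [331.2 212.8] [320. 495.]
(57, -10.75, 84) [304.8 258.1] [209. 685.]
(57, 10.75, 84) [330.9 258. ] [319. 685.]
(-47.5, -23, 60) [289.7 129.1] [146. 143.]
(-47.5, 23, 60) [345.1 128.9] [378. 143.]
[ 0.61841642 -0.0595966   0.058     ]
call 0 [-0.0672, 0.0133, 0.4495] [-0.0013, -0.0009, -0.008] rows>=1.1
```

Emit:
arm_command:
  deltas:
    - [1,-0.067,0.013,0.3,0,0,-0.008]
    - [1,-0.067,0.013,0.85,0,0,-0.008]
    - [1,-0.067,0.013,0.85,0,0,-0.008]
    - [1,-0.067,0.013,0.85,0,0,-0.008]
  newtons: 50

```text
clock: 2.78
position: [0.6178, -0.0611, 0.1207]
tool_rot: [-3.14, -0.0, 1.689]
force: [-0.4, 0.5, 0.2]
grip_width: 0.0856
```

```bash
python3 - <<'E'
from h import *
c=cams.get_calibration("wrist"); im=cams.grab_frame("wrist"); cv2.imwrite("pics/w2.png",im)
plan([*crad(.038,0,0)[:2],.056],CY+np.pi)
E
```

```text
call 0 [0.0085, -0.0008, 0.4408] [0.0012, 0.0003, 0.0007] rows>=1.1
```

View pics/w2.png

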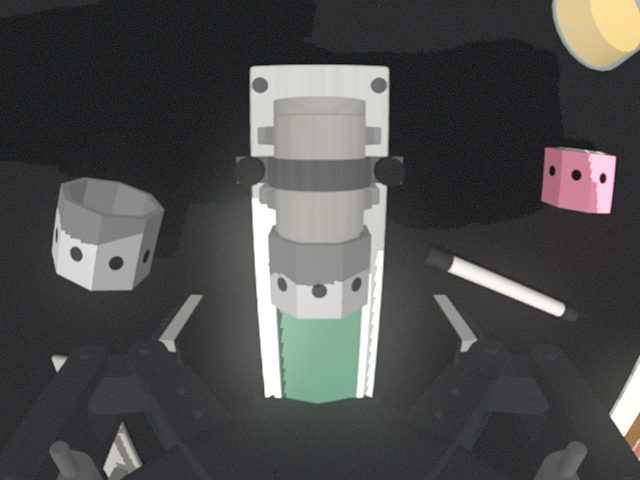

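Emit:
arm_command:
  deltas:
    - [1,0.008,0,0.2,0,0,0]
    - [1,0.008,0,0.43,0,0,0]
    - [1,0.008,0,0.43,0,0,0]
    - [1,0.008,0,0.43,0,0,0]

```text
clock: 3.32
position: [0.6192, -0.0593, 0.0587]
tool_rot: [3.139, 0.001, 1.69]
force: [0.2, 0.9, -0.4]
grip_width: 0.0854
```

Emit:
arm_command:
  deltas:
    - [0.1,0,0,0,0,0,0]
    - [-0.2,0,0,0,0,0,0]
    - [-0.2,0,0,0,0,0,0]
    - [-0.2,0,0,0,0,0,0]
    - [-0.2,0,0,0,0,0,0]

```text
clock: 3.95
position: [0.6185, -0.0593, 0.0576]
tool_rot: [3.14, 0.001, 1.69]
force: [-2.1, -0.4, 11.8]
grip_width: 0.0512
```

```bash
python3 - <<'E'
from h import *
c=cams.get_calibration("wrist"); im=cams.grab_frame("wrist"); cv2.imwrite("pics/w3.png",im)
s=telemetry.observe();print(s["position"],s["force"],s["grip_width"])
print(toolmove(np.r_[crad(.038+.045,0,0)[:2],s["position"][2]+.0015]))
E
```

```text
[ 0.6184894  -0.05927548  0.05754114] [-2.74521147 -0.36258044 12.09068787] 0.051453868775517976
(array([-0.30207188, -0.00126335, -0.00985265]), array([0., 0., 0.]))
```

View pics/w3.png

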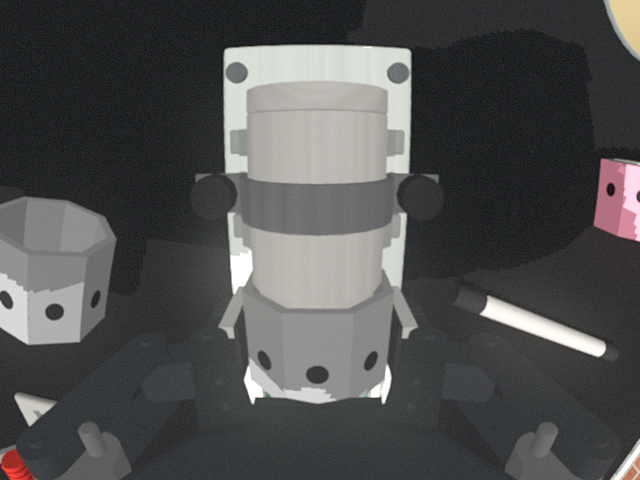

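Emit:
arm_command:
  deltas:
    - [-0.2,0,0,-0.01,0,0,0]
    - [-0.2,0,0,-0.01,0,0,0]

```text
clock: 4.25
position: [0.6179, -0.0592, 0.058]
tool_rot: [3.142, -0.0, 1.691]
force: [0.3, -0.0, -3.3]
grip_width: 0.0508
```

Emit:
arm_command:
  deltas:
    - [-0.2,-0.05,0,0,0,0,0]
    - [-0.2,-0.12,0,0,0,0,0]
    - [-0.2,-0.2,0,0,0,0,0]
    - [-0.2,-0.28,0,0,0,0,0]
    - [-0.2,-0.31,0,0,0,0,0]
    - [-0.2,-0.31,0,0,0,0,0]

```text
clock: 5.0
position: [0.6234, -0.1057, 0.0577]
tool_rot: [-3.142, -0.0, 1.69]
force: [-0.2, 0.7, -2.8]
grip_width: 0.0512
```

```bash
python3 - <<'E'
from h import *
c=cams.get_calibration("wrist"); im=cams.grab_frame("wrist"); cv2.imwrite("pics/w4.png",im)
s=telemetry.observe();print(s["position"],s["force"],s["grip_width"])
E
```

```text
[ 0.62345031 -0.10514708  0.0578136 ] [ 0.17032035  0.08757885 -2.60564727] 0.05142261819114788
```

View pics/w4.png

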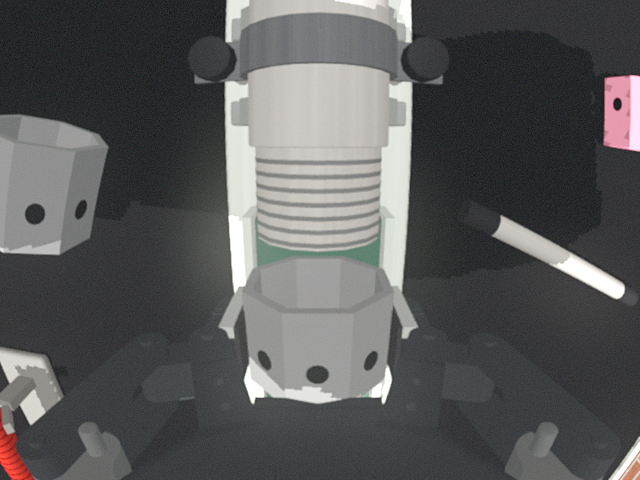

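```bash
python3 - <<'E'
from h import *
p=telemetry.observe()["position"]
print(toolmove([.5,.02,.17])); 
print((.417-.5)/.15)
plan([.417,.257,.17],CY+np.pi)
E
```

```text
(array([ 0.9269397 , -0.7173288 , -0.74766471]), array([0., 0., 0.]))
-0.5533333333333335
call 0 [1.0, -0.4207, -0.2917] [0.0, -0.0004, 0.0026] rows>=2.7
call 1 [1.0, -0.4232, -0.2923] [0.0, 0.0, -0.0] rows>=2.7
call 2 [0.5603, -0.2371, -0.1637] [0.0, 0.0, -0.0] rows>=1.5
```

Emit:
arm_command:
  deltas:
    - [-0.2,0,0,-0.4,0,0,0]
    - [-0.2,0,0,-0.75,0,0,0]
    - [-0.2,0,0,-0.75,0,0,0]

```text
clock: 5.42
position: [0.6254, -0.1048, 0.1744]
tool_rot: [3.135, 0.001, 1.691]
force: [-0.5, 0.1, -2.5]
grip_width: 0.0512
```

Emit:
arm_command:
  deltas:
    - [-0.2,0.35,-0.15,0,0,0,0]
    - [-0.2,0.7,-0.3,0,0,0,0]
    - [-0.2,1,-0.42,0,0,0,0]

```text
clock: 5.8
position: [0.5412, 0.0381, 0.1695]
tool_rot: [-3.14, -0.0, 1.692]
force: [1.2, 1.5, -2.3]
grip_width: 0.0511
```

Emit:
arm_command:
  deltas:
    - [-0.2,0.35,-0.15,0,0,0,0]
    - [-0.2,0.7,-0.3,0,0,0,0]
    - [-0.2,1,-0.42,0,0,0,0]

```text
clock: 6.18
position: [0.4607, 0.1793, 0.1697]
tool_rot: [-3.141, -0.0, 1.692]
force: [0.7, 1.9, -2.8]
grip_width: 0.0513
```

Emit:
arm_command:
  deltas:
    - [-0.2,0.3,-0.12,0,0,0,0]
    - [-0.2,0.56,-0.24,0,0,0,0]
    - [-0.2,0.56,-0.24,0,0,0,0]
    - [-0.2,0.56,-0.24,0,0,0,0]

```text
clock: 6.68
position: [0.4165, 0.2562, 0.1698]
tool_rot: [-3.141, 0.001, 1.691]
force: [-0.5, 0.0, -2.9]
grip_width: 0.051
```

```bash
python3 - <<'E'
from h import *
c=cams.get_calibration("wrist"); im=cams.grab_frame("wrist"); cv2.imwrite("pics/w5.png",im)
s=telemetry.observe();print(s["position"],s["tool_rot"],s["force"],s["grip_width"])
print(toolmove([.417,.257,.0315],[np.pi,0,CY+np.pi]))
E
```

```text
[0.4168425  0.25580249 0.1698299 ] [-3.14094941e+00  5.87964343e-04  1.69005927e+00] [ 0.13964668 -0.42343915 -2.21447878] 0.050754754937362645
(array([0.00834399, 0.00258564, 0.92219312]), array([-0.00081846,  0.00074921,  0.00185006]))
```

View pics/w5.png

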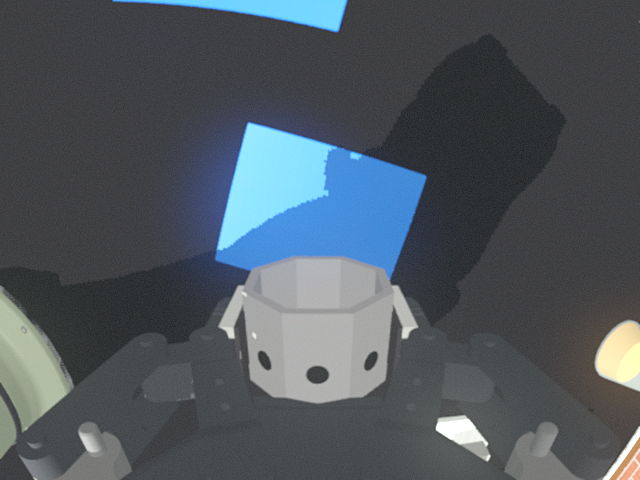

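Emit:
arm_command:
  deltas:
    - [-0.2,0,0,0.35,0,0,0]
    - [-0.2,0,0,0.7,0,0,0]
    - [-0.2,0,0,0.85,0,0,0]
    - [-0.2,0,0,0.91,0,0,0]
    - [-0.2,0,0,0.91,0,0,0]

```text
clock: 7.35
position: [0.417, 0.2562, 0.0339]
tool_rot: [-3.141, 0.0, 1.69]
force: [-0.3, 0.8, -1.8]
grip_width: 0.0513
```

Emit:
arm_command:
  deltas:
    - [-0.2,0,0,0.008,0,0,0]
    - [-0.2,0,0,0.012,0,0,0]
    - [-0.2,0,0,0.012,0,0,0]

```text
clock: 7.72
position: [0.417, 0.2566, 0.0324]
tool_rot: [3.141, -0.0, 1.69]
force: [-0.1, -0.0, -3.0]
grip_width: 0.0513
```

Still hanging; lower in small steps until contact.

Emit:
arm_command:
  deltas:
    - [-0.2,0,0,0.008,0,0,0]
    - [-0.2,0,0,0.008,0,0,0]

```text
clock: 7.98
position: [0.4167, 0.2565, 0.0308]
tool_rot: [-3.142, 0.0, 1.691]
force: [0.7, 0.1, -3.1]
grip_width: 0.051
```

Emit:
arm_command:
  deltas:
    - [-0.2,0,0,0.008,0,0,0]
    - [-0.2,0,0,0.008,0,0,0]

```text
clock: 8.22
position: [0.4167, 0.2566, 0.0295]
tool_rot: [-3.141, 0.0, 1.691]
force: [0.6, -1.3, -2.1]
grip_width: 0.0513
```

Emit:
arm_command:
  deltas:
    - [-0.2,0,0,0.007,0,0,0]
    - [-0.2,0,0,0.007,0,0,0]

```text
clock: 8.48
position: [0.4167, 0.2565, 0.0285]
tool_rot: [-3.141, 0.0, 1.691]
force: [-0.6, 1.0, -2.4]
grip_width: 0.0512
```

Emit:
arm_command:
  deltas:
    - [-0.2,0,0,0.005,0,0,0]
    - [-0.2,0,0,0.005,0,0,0]

```text
clock: 8.72
position: [0.4167, 0.2566, 0.028]
tool_rot: [3.141, 0.0, 1.691]
force: [-1.3, -0.8, 5.2]
grip_width: 0.051
```

Emit:
arm_command:
  deltas:
    - [-0.2,0,0,0.005,0,0,0]
    - [-0.2,0,0,0.005,0,0,0]

```text
clock: 8.98
position: [0.4168, 0.2566, 0.028]
tool_rot: [3.141, 0.0, 1.691]
force: [-6.1, -3.7, 27.0]
grip_width: 0.0512
```

Emit:
arm_command:
  deltas:
    - [-0.2,0,0,-0.005,0,0,0]
    - [0,0,0,-0.005,0,0,0]
    - [0.5,0,0,-0.005,0,0,0]
    - [1,0,0,-0.005,0,0,0]
    - [1,0,0,-0.005,0,0,0]
    - [1,0,0,-0.005,0,0,0]

```text
clock: 9.72
position: [0.4168, 0.2565, 0.0278]
tool_rot: [-3.142, 0.0, 1.691]
force: [0.8, -0.3, -1.1]
grip_width: 0.0856
```

Emit:
arm_command:
  deltas:
    - [1,0,0,-0.3,0,0,0]
    - [1,0,0,-0.7,0,0,0]
    - [1,0,0,-1,0,0,0]
    - [1,0,0,-1,0,0,0]

```text
clock: 10.22
position: [0.418, 0.2572, 0.1807]
tool_rot: [3.137, -0.002, 1.69]
force: [0.1, 0.4, -1.0]
grip_width: 0.0852
```

```bash
python3 - <<'E'
from h import *
cv2.imwrite("pics/w6.png",np.hstack([cv2.resize(cams.grab_frame("wrist"),(400,300)),cv2.resize(cams.grab_frame("scene")[130:330,100:460],(400,300))]))
s=telemetry.observe();print(s["position"],s["tool_rot"],s["force"],s["grip_width"])
c=cams.get_calibration("scene")
plan([.413,-.28,.25],np.radians(98.4))
E
```

```text
[0.41686211 0.25623447 0.17783964] [3.14098981e+00 1.03119728e-04 1.69015180e+00] [ 0.46481463 -0.47548006 -0.54563647] 0.08546839794914002
call 0 [-1.0, -0.1272, -0.1356] [0.0008, 0.0001, -0.0347] rows>=2.4
call 1 [-1.0, -0.155, -0.1361] [-0.0, 0.0, 0.0] rows>=2.5
call 2 [-1.0, -0.155, -0.1362] [-0.0, 0.0, 0.0] rows>=2.5
call 3 [-0.5366, -0.0832, -0.073] [-0.0, 0.0, 0.0] rows>=1.3
```

View pics/w6.png

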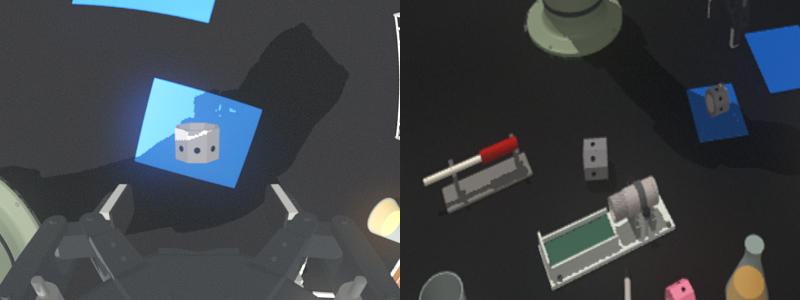

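```bash
python3 - <<'E'
from h import *
print(toolmove([.46,.115,.22])); print(Ro.from_euler('xyz',telemetry.observe()["tool_rot"]).inv().apply(np.array([[.05,-.14,0],[-.04,-.15,0],[-.049,-.15,.03]]))/.15)
E
```

```text
(array([-0.96913695,  0.17359523, -0.2808645 ]), array([0., 0., 0.]))
[[-9.66383973e-01  2.19827624e-01  2.32175810e-04]
 [-9.61132971e-01 -3.83841771e-01 -1.32286272e-04]
 [-9.54009258e-01 -4.43294326e-01 -2.00168899e-01]]
```

Emit:
arm_command:
  deltas:
    - [1,-0.35,0.06,-0.1,0,0,0]
    - [1,-0.7,0.12,-0.2,0,0,0]
    - [1,-0.97,0.17,-0.28,0,0,0]

```text
clock: 10.7
position: [0.4593, 0.1129, 0.219]
tool_rot: [-3.14, 0.0, 1.69]
force: [-0.1, 0.3, -0.4]
grip_width: 0.0855
```

Emit:
arm_command:
  deltas:
    - [1,-0.35,0.08,0,0,0,0]
    - [1,-0.7,0.16,0,0,0,0]
    - [1,-0.97,0.22,0,0,0,0]

```text
clock: 11.08
position: [0.5095, -0.0277, 0.2184]
tool_rot: [-3.139, -0.0, 1.69]
force: [0.4, 1.4, -0.4]
grip_width: 0.0855
```

Emit:
arm_command:
  deltas:
    - [1,-0.35,-0.13,0,0,0,0]
    - [1,-0.7,-0.26,0,0,0,0]
    - [1,-0.96,-0.38,0,0,0,0]

```text
clock: 11.45
position: [0.4689, -0.1772, 0.2184]
tool_rot: [-3.139, -0.001, 1.689]
force: [1.2, -0.7, 0.2]
grip_width: 0.0855
```

Emit:
arm_command:
  deltas:
    - [1,-0.35,-0.15,-0.1,0,0,-0.03]
    - [1,-0.7,-0.3,-0.2,0,0,-0.03]
    - [1,-0.955,-0.44,-0.2,0,0,-0.03]
    - [1,-0.955,-0.44,-0.2,0,0,-0.03]
    - [1,-0.955,-0.44,-0.2,0,0,-0.03]

```text
clock: 12.08
position: [0.4218, -0.3244, 0.2487]
tool_rot: [-3.141, -0.002, 1.715]
force: [0.3, -0.1, 0.7]
grip_width: 0.0852
```

```bash
python3 - <<'E'
from h import *
import pickle
c=cams.get_calibration("wrist"); im=cams.grab_frame("wrist"); cv2.imwrite("pics/w7.png",im); pickle.dump(c,open("w7.pkl","wb"))
s=telemetry.observe();print(s["position"],s["tool_rot"],s["force"],s["grip_width"])
E
```

```text
[ 0.42214052 -0.32408883  0.24899435] [-3.14089777e+00 -1.30574123e-03  1.71563153e+00] [-0.03384841  0.37714915  0.10572538] 0.08525318640706062
```

View pics/w7.png

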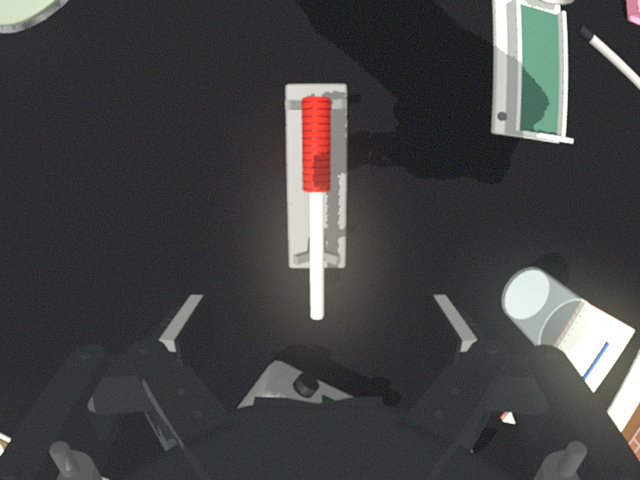

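```bash
python3 - <<'E'
from h import *
import pickle
c=pickle.load(open("w7.pkl","rb"));im=cv2.imread("pics/w7.png")
h=cv2.cvtColor(im,cv2.COLOR_BGR2HSV);H,S,V=[h[...,i].astype(int) for i in range(3)]
red=((H<6)|(H>174))&(S>150)&(V>80); red[:, :290]=0;red[:,345:]=0;red[220:]=0
wh=(V>170); wh[:, :300]=0;wh[:,335:]=0;wh[:196]=0;wh[330:]=0
pts=[]
for m,r0,r1 in ((red,100,188),(wh,200,245),(wh,272,314)):
    for r in range(r0,r1,2):
        x=np.flatnonzero(m[r]); pts.append((x.min()/2+x.max()/2,r))
w=onz(c,pts,.06,True)
f=cv2.fitLine(w[:,:2].astype(np.float32),cv2.DIST_HUBER,0,.001,.001).ravel()
d=f[:2]*np.sign(-f[1]); print("dir",d,np.degrees(np.arctan2(d[1],d[0])),"pt",f[2:])
n=np.array([-d[1],d[0]]); print("resid mm",((w[:,:2]-f[2:])@n*1000).round(1))
rr=np.flatnonzero(red.any(1));wr=np.flatnonzero(wh.any(1));print(rr.min(),rr.max(),wr.min(),wr.max())
for r,z in ((rr.min()-.5,.06+.010),(rr.max()+.5,.07),(wr.max()+.5,.06+.003),(wr.max()+.5,.06)):
    p=onz(c,[(316.5,r)],z,True)[0]; print(r,"s along",(p[:2]-f[2:])@d, p)
E
```

```text
dir [ 0.14607365 -0.9892737 ] -81.60054 pt [ 0.41829762 -0.30766532]
resid mm [-0.2 -0.2 -0.2 -0.2 -0.2  0.2  0.2  0.2  0.2  0.2  0.2  0.2  0.2  0.2
  0.2  0.2  0.2  0.2  0.2  0.2  0.2  0.2  0.2  0.2  0.2  0.2  0.2  0.2
  0.2  0.2 -0.3 -0.3  0.2 -0.3  0.1 -0.3  0.1  0.1 -0.3 -0.3  0.1  0.5
  0.1  0.5 -2.5 -2.5 -2.5 -2.1 -2.5 -2.5 -2.5 -2.1 -2.1 -2.6 -2.6 -3.
 -2.1 -2.2 -3.9 -3.9 -3.9 -3.9 -4.  -4.  -4.  -2.2 -2.7  0.4  0.3  0.3
  0.3  0.3  0.3  0.3  0.3  0.3  0.3  0.3  0.3  0.3  0.3  0.3  0.3  0.3
  0.3  0.3  0.3  0.2]
97 191 196 319
96.5 s along -0.08250006530028897 [ 0.40695574 -0.22594545  0.07      ]
191.5 s along -0.0042920488609859316 [ 0.41823562 -0.30333589  0.07      ]
319.5 s along 0.11835651509654029 [ 0.43582222 -0.42471748  0.063     ]
319.5 s along 0.12001420100462835 [ 0.43604864 -0.42635971  0.06      ]
```

```bash
python3 - <<'E'
from h import *
plan([.4122,-.2659,.12],np.radians(98.4))
E
```

```text
call 0 [0.3923, -0.009, 0.8605] [-0.0009, -0.0017, -0.0023] rows>=2.3
```

Emit:
arm_command:
  deltas:
    - [1,0.25,0,0.2,0,0,-0.002]
    - [1,0.39,-0.009,0.5,0,0,-0.002]
    - [1,0.39,-0.009,0.86,0,0,-0.002]
    - [1,0.39,-0.009,0.86,0,0,-0.002]
    - [1,0.39,-0.009,0.86,0,0,-0.002]

```text
clock: 12.75
position: [0.413, -0.2674, 0.1222]
tool_rot: [3.141, 0.001, 1.717]
force: [0.4, 0.3, 0.2]
grip_width: 0.0855
```

```bash
python3 - <<'E'
from h import *
im=cams.grab_frame("wrist"); cv2.imwrite("pics/w8.png",im)
plan([.4122,-.2659,.058],np.radians(98.4))
E
```

```text
call 0 [0.0141, -0.0054, 0.4305] [0.0022, 0.0018, -0.0017] rows>=1.0
```

View pics/w8.png

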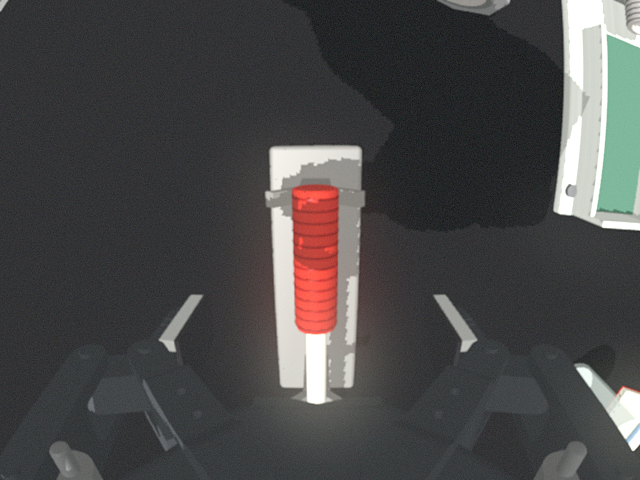

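Emit:
arm_command:
  deltas:
    - [1,0.012,-0.004,0.25,0,0,0]
    - [1,0.012,-0.004,0.43,0,0,0]
    - [1,0.012,-0.004,0.43,0,0,0]
    - [1,0.012,-0.004,0.43,0,0,0]

```text
clock: 13.3
position: [0.4121, -0.2664, 0.058]
tool_rot: [3.14, 0.001, 1.715]
force: [-0.3, 0.2, 1.2]
grip_width: 0.0854
```

Emit:
arm_command:
  deltas:
    - [0.3,0,0,0,0,0,0]
    - [-0.2,0,0,0,0,0,0]
    - [-0.7,0,0,0,0,0,0]
    - [-0.8,0,0,0,0,0,0]
    - [-0.8,0,0,0,0,0,0]
    - [-0.8,0,0,0,0,0,0]
    - [-0.8,0,0,0,0,0,0]
  newtons: 70

```text
clock: 14.18
position: [0.4116, -0.2659, 0.0566]
tool_rot: [3.141, 0.0, 1.716]
force: [-1.1, 0.4, 7.5]
grip_width: 0.0222
```

```bash
python3 - <<'E'
from h import *
im=cams.grab_frame("wrist"); cv2.imwrite("pics/w9.png",im)
s=telemetry.observe();print(s["position"],s["tool_rot"],s["force"],s["moment"],s["grip_width"])
E
```

```text
[ 0.41157356 -0.26594222  0.05659382] [3.14110217e+00 3.65287485e-04 1.71586001e+00] [-0.79554677  0.58561731  6.64232831] [0.06381367 0.02156732 0.04220254] 0.022138123167424077
```

View pics/w9.png

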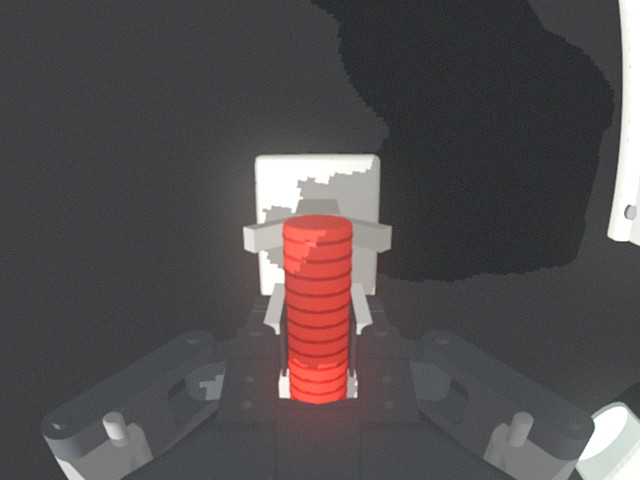

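Emit:
arm_command:
  deltas:
    - [-0.8,0,0,-0.02,0,0,0]
    - [-0.8,0,0,-0.1,0,0,0]
    - [-0.8,0,0,-0.4,0,0,0]
    - [-0.8,0,0,-0.8,0,0,0]
    - [-0.8,0,0,-0.8,0,0,0]

```text
clock: 14.85
position: [0.4127, -0.2668, 0.1806]
tool_rot: [3.137, 0.004, 1.715]
force: [0.3, -0.2, -1.9]
grip_width: 0.0229
```

```bash
python3 - <<'E'
from h import *
s=telemetry.observe();print(s["position"],s["tool_rot"],s["force"],s["moment"],s["grip_width"])
plan(crad(-.2275,0,.175),CY+np.pi)
E
```

```text
[ 0.41270498 -0.26676483  0.1805565 ] [3.1368446  0.00433539 1.71525829] [ 0.33255913 -0.16391488 -1.90197713] [-0.01132153  0.01074724  0.01527328] 0.022871284746320428
call 0 [1.0, 0.5455, 0.0109] [0.0061, 0.0054, 0.0339] rows>=2.7
call 1 [1.0, 0.5115, 0.0124] [0.0, 0.0, 0.0] rows>=2.7
call 2 [0.9662, 0.4941, 0.012] [0.0, 0.0, 0.0] rows>=2.6
```

Emit:
arm_command:
  deltas:
    - [-0.8,0.3,0.16,0,0,0,0.02]
    - [-0.8,0.65,0.35,0,0,0,0.036]
    - [-0.8,1,0.545,0,0,0,0.036]

```text
clock: 15.22
position: [0.4704, -0.1041, 0.1762]
tool_rot: [-3.141, -0.0, 1.687]
force: [1.3, -0.8, -1.4]
grip_width: 0.0219
```

Emit:
arm_command:
  deltas:
    - [-0.8,0.35,0.18,0,0,0,0]
    - [-0.8,0.7,0.36,0,0,0,0]
    - [-0.8,1,0.51,0,0,0,0]

```text
clock: 15.6
position: [0.529, 0.0544, 0.1761]
tool_rot: [-3.141, -0.0, 1.688]
force: [1.1, 0.0, -0.5]
grip_width: 0.0222
```

Emit:
arm_command:
  deltas:
    - [-0.8,0.35,0.18,0,0,0,0]
    - [-0.8,0.7,0.36,0,0,0,0]
    - [-0.8,0.966,0.494,0,0,0,0]
    - [-0.8,0.966,0.494,0,0,0,0]
    - [-0.8,0.966,0.494,0,0,0,0]

```text
clock: 16.23
position: [0.5852, 0.204, 0.1757]
tool_rot: [-3.14, 0.001, 1.687]
force: [-0.2, -0.8, -2.0]
grip_width: 0.0221
```

```bash
python3 - <<'E'
from h import *
s=telemetry.observe();print(s["position"],s["tool_rot"],s["force"],s["moment"],s["grip_width"])
plan(crad(-.2275,0,.075),CY+np.pi)
E
```

```text
[0.58524896 0.20402079 0.17569658] [-3.14019871e+00  8.03886863e-04  1.68736950e+00] [-0.15189602 -0.77718635 -1.99212541] [-0.02923334  0.01005978  0.02479809] 0.022111122212116967
call 0 [-0.0007, 0.014, 0.6713] [-0.0018, 0.001, -0.0016] rows>=1.6
```

Emit:
arm_command:
  deltas:
    - [-0.8,0,0.014,0.3,0,0,-0.002]
    - [-0.8,0,0.014,0.6,0,0,-0.002]
    - [-0.8,0,0.014,0.794,0,0,-0.002]
    - [-0.8,0,0.014,0.794,0,0,-0.002]
    - [-0.8,0,0.014,0.794,0,0,-0.002]

```text
clock: 16.85
position: [0.5884, 0.2046, 0.0585]
tool_rot: [3.14, -0.0, 1.688]
force: [-0.2, -0.0, -1.0]
grip_width: 0.0225
```

```bash
python3 - <<'E'
from h import *
s=telemetry.observe();print(s["position"],s["tool_rot"],s["force"])
plan(crad(-.2275,0,.0566),CY+np.pi)
a=cams.grab_frame("top");b=cams.grab_frame("scene")
cv2.imwrite("pics/x1.png",np.hstack([cv2.resize(a[160:260,210:343],(400,300)),cv2.resize(b[200:290,270:390],(400,300))]))
cv2.imwrite("pics/x1a.png",a);cv2.imwrite("pics/x1b.png",b)
for n in ("top","scene"): print(n,proj(cams.get_calibration(n),np.array([crad(-.0475,0,.06),crad(-.0675,0,.06),crad(-.16,0,.06)])).round(1).tolist())
E
```

```text
[0.58837974 0.20457435 0.05851901] [ 3.14046310e+00 -1.65308236e-04  1.68819585e+00] [-0.17698733 -0.047469   -1.00023025]
call 0 [-0.0025, -0.0082, 0.0128] [0.0014, -0.0002, -0.0005] rows>=0.0
top [[327.6, 215.8], [320.5, 216.7], [287.1, 220.7]]
scene [[328.5, 256.3], [336.3, 253.5], [371.2, 241.3]]
```

View pics/x1.png

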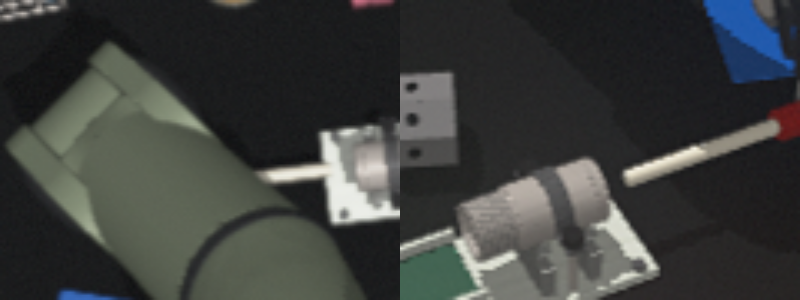

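Emit:
arm_command:
  deltas:
    - [-0.8,0,-0.008,0.013,0,0,0]
    - [-0.8,-0.06,-0.008,0.013,0,0,0]
    - [-0.8,-0.12,-0.008,0.013,0,0,0]
    - [-0.8,-0.18,-0.008,0.013,0,0,0]
    - [-0.8,-0.18,-0.008,0.013,0,0,0]
  newtons: 90

```text
clock: 17.58
position: [0.5901, 0.1768, 0.0552]
tool_rot: [-3.142, 0.0, 1.688]
force: [0.8, 0.5, -1.3]
grip_width: 0.0219
```

```bash
python3 - <<'E'
from h import *
s=telemetry.observe();print(s["position"],s["tool_rot"],s["force"],(s["position"][:2]-O)@U,(s["position"][:2]-O)@Vv)
b=cams.grab_frame("scene")
cv2.imwrite("pics/x2.png",cv2.resize(b[200:290,270:390],(800,600),interpolation=cv2.INTER_CUBIC))
plan(crad(-.092,0,.0566),CY+np.pi)
E
```

```text
[0.59007997 0.17680657 0.05523954] [-3.14152849e+00  4.56638195e-04  1.68757441e+00] [ 0.75923467  0.47502841 -1.2836933 ] -0.20009512071587915 -0.0003538230902057119
call 0 [-0.7262, 0.0027, -0.0087] [0.0001, -0.0001, -0.0004] rows>=1.7
```

View pics/x2.png

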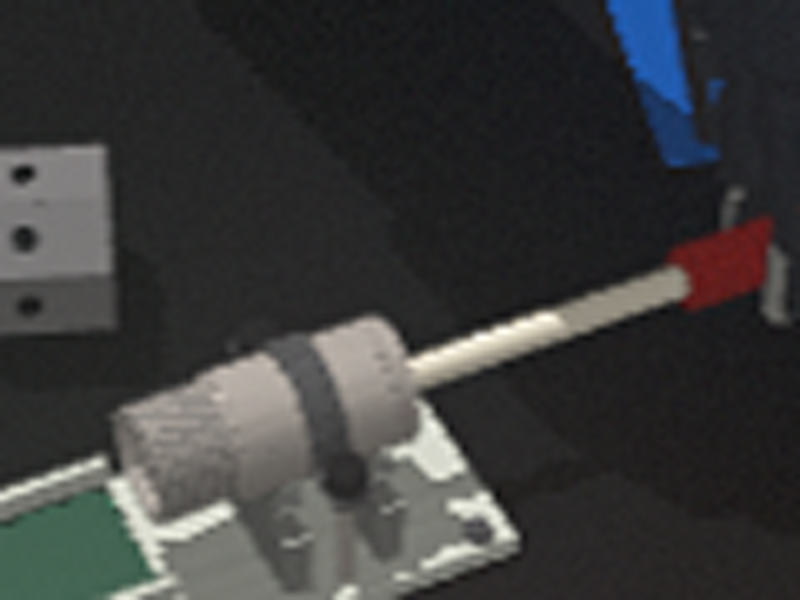

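Emit:
arm_command:
  deltas:
    - [-0.8,-0.05,0,-0.008,0,0,0]
    - [-0.8,-0.12,0,-0.008,0,0,0]
    - [-0.8,-0.2,0,-0.008,0,0,0]
    - [-0.8,-0.28,0,-0.008,0,0,0]
    - [-0.8,-0.3,0,-0.008,0,0,0]

```text
clock: 18.25
position: [0.5952, 0.1336, 0.0566]
tool_rot: [3.141, -0.001, 1.689]
force: [-0.4, 6.9, -2.1]
grip_width: 0.0216
```

```bash
python3 - <<'E'
from h import *
s=telemetry.observe();print(s["position"],s["tool_rot"],s["force"],s["moment"],s["grip_width"],(s["position"][:2]-O)@U,(s["position"][:2]-O)@Vv)
b=cams.grab_frame("scene")
cv2.imwrite("pics/x3.png",cv2.resize(b[200:320,220:380],(800,600),interpolation=cv2.INTER_CUBIC))
plan(crad(-.092,0,.0566),CY+np.pi)
E
```

```text
[0.59522756 0.13362748 0.0565921 ] [ 3.14116099e+00 -1.06245614e-03  1.68907231e+00] [-0.40675961  6.92722291 -2.13080588] [ 1.34104388  0.2121772  -0.00486452] 0.021598555954543255 -0.1566102952488449 -0.0003170731348377839
call 0 [-0.4295, 0.0022, -0.0006] [0.0003, -0.001, 0.0005] rows>=1.0
```

View pics/x3.png

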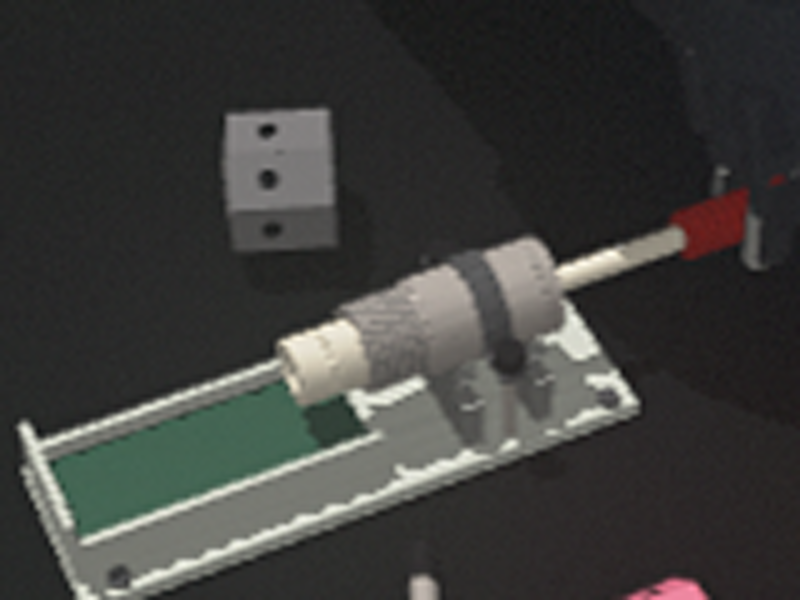

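Emit:
arm_command:
  deltas:
    - [-0.8,-0.07,0,0,0,0,0]
    - [-0.8,-0.14,0,0,0,0,0]
    - [-0.8,-0.21,0,0,0,0,0]
    - [-0.8,-0.28,0,0,0,0,0]
    - [-0.8,-0.34,0,0,0,0,0]
    - [-0.8,-0.39,0,0,0,0,0]
    - [-0.8,-0.425,0,0,0,0,0]
    - [-0.8,-0.425,0,0,0,0,0]

```text
clock: 19.3
position: [0.6027, 0.0697, 0.0564]
tool_rot: [-3.142, 0.0, 1.689]
force: [0.6, -0.3, -1.2]
grip_width: 0.0217
```

```bash
python3 - <<'E'
from h import *
s=telemetry.observe();print(s["position"],s["tool_rot"],s["force"],s["moment"],s["grip_width"],(s["position"][:2]-O)@U,(s["position"][:2]-O)@Vv)
b=cams.grab_frame("scene")
cv2.imwrite("pics/x4.png",cv2.resize(b[200:320,220:380],(800,600),interpolation=cv2.INTER_CUBIC))
E
```

```text
[0.60270956 0.06965754 0.05643595] [-3.14155894e+00  1.50945036e-04  1.68863250e+00] [ 0.56587542 -0.31590236 -1.23767443] [-0.01271005 -0.01324007  0.04202317] 0.02167987665357546 -0.0922043517286182 -0.0004057924119259474
```

View pics/x4.png

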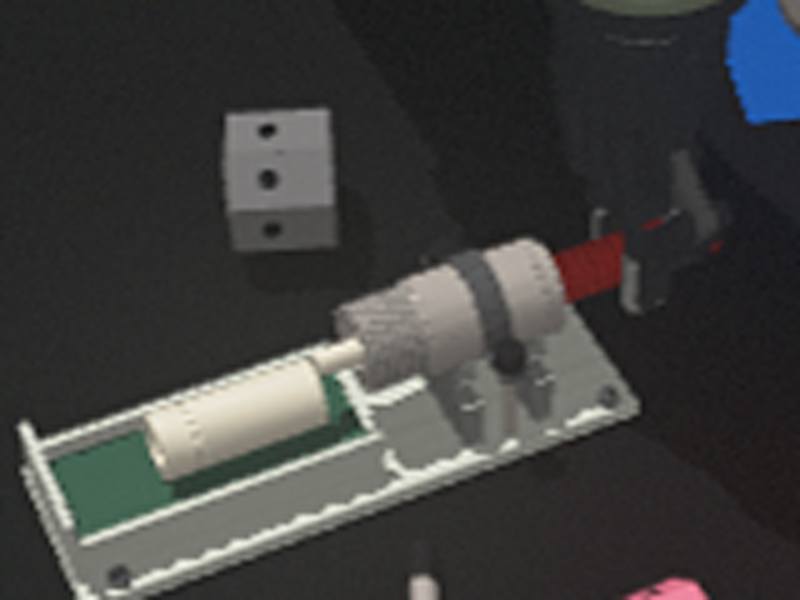

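Emit:
arm_command:
  deltas:
    - [-0.8,0.12,0,0,0,0,0]
    - [-0.8,0.3,0,0,0,0,0]
    - [-0.8,0.5,0,0,0,0,0]
    - [-0.8,0.7,0,0,0,0,0]
    - [-0.8,0.9,0,0,0,0,0]
    - [-0.8,0.9,0,0,0,0,0]

```text
clock: 20.1
position: [0.5854, 0.2088, 0.0566]
tool_rot: [3.141, -0.002, 1.694]
force: [-0.7, 0.0, -1.8]
grip_width: 0.0219
```

```bash
python3 - <<'E'
from h import *
s=telemetry.observe();print(s["position"],s["tool_rot"],s["force"],s["moment"],s["grip_width"],(s["position"][:2]-O)@U,(s["position"][:2]-O)@Vv)
b=cams.grab_frame("scene")
cv2.imwrite("pics/x5.png",cv2.resize(b[200:320,220:380],(800,600),interpolation=cv2.INTER_CUBIC))
E
```

```text
[0.58542605 0.20876536 0.05662645] [ 3.14149598e+00 -2.07213661e-03  1.69390883e+00] [-0.70964036  0.03376092 -1.80742249] [-0.02444152  0.02968182  0.03177849] 0.02193952939841251 -0.232379405322119 -0.0012191267866800094
```

View pics/x5.png

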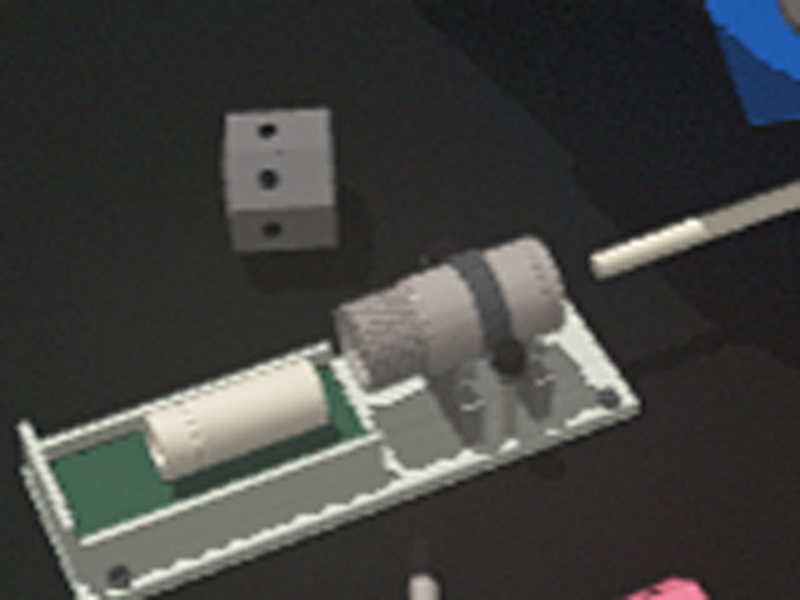

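Emit:
arm_command:
  deltas:
    - [-0.8,0.05,0,-0.2,0,0,0]
    - [-0.8,0.05,0,-0.5,0,0,0]
    - [-0.8,0.05,0,-0.8,0,0,0]
    - [-0.8,0.05,0,-0.8,0,0,0]

```text
clock: 20.65
position: [0.5872, 0.2118, 0.1798]
tool_rot: [3.137, -0.001, 1.688]
force: [0.1, 0.2, -1.9]
grip_width: 0.0221
```

```bash
python3 - <<'E'
from h import *
s=telemetry.observe();print(s["position"],s["tool_rot"])
plan([.4116,-.2659,.17],1.716)
E
```

```text
[0.58722368 0.21183544 0.1797622 ] [ 3.13654662e+00 -8.95156311e-04  1.68810823e+00]
call 0 [-1.0, -0.5075, 0.0181] [0.0064, -0.0011, -0.0355] rows>=2.7
call 1 [-1.0, -0.543, 0.0218] [0.0, 0.0001, -0.0] rows>=2.7
call 2 [-0.9965, -0.5412, 0.0217] [0.0, -0.0, -0.0] rows>=2.7
```

Liner lies in the trough and the rod is clear. Back to the rest.

Emit:
arm_command:
  deltas:
    - [-0.8,-0.3,-0.15,0,0,0,-0.02]
    - [-0.8,-0.65,-0.33,0,0,0,-0.035]
    - [-0.8,-1,-0.508,0,0,0,-0.035]

```text
clock: 21.02
position: [0.5266, 0.0517, 0.1756]
tool_rot: [-3.14, 0.0, 1.716]
force: [1.3, -1.0, -1.5]
grip_width: 0.0217
```

Emit:
arm_command:
  deltas:
    - [-0.8,-0.35,-0.19,0,0,0,0]
    - [-0.8,-0.7,-0.38,0,0,0,0]
    - [-0.8,-1,-0.543,0,0,0,0]

```text
clock: 21.4
position: [0.4675, -0.1089, 0.1758]
tool_rot: [-3.141, 0.0, 1.715]
force: [1.1, 0.2, -1.5]
grip_width: 0.0211
```

Emit:
arm_command:
  deltas:
    - [-0.8,-0.35,-0.19,0,0,0,0]
    - [-0.8,-0.7,-0.38,0,0,0,0]
    - [-0.8,-0.99,-0.541,0,0,0,0]
    - [-0.8,-0.99,-0.541,0,0,0,0]
    - [-0.8,-0.99,-0.541,0,0,0,0]

```text
clock: 22.02
position: [0.4101, -0.265, 0.176]
tool_rot: [-3.141, -0.001, 1.716]
force: [-0.3, 1.1, -1.3]
grip_width: 0.0214
```

```bash
python3 - <<'E'
from h import *
s=telemetry.observe();print(s["position"],s["tool_rot"])
plan([.4116,-.2659,.08],1.716)
E
```

```text
[ 0.41008422 -0.26496032  0.17597253] [-3.14120189e+00 -7.54852346e-04  1.71605526e+00]
call 0 [-0.0081, 0.0093, 0.6398] [-0.0005, -0.001, 0.0001] rows>=1.5
```

Emit:
arm_command:
  deltas:
    - [-0.8,-0.008,0.009,0.25,0,0,0]
    - [-0.8,-0.008,0.009,0.5,0,0,0]
    - [-0.8,-0.008,0.009,0.64,0,0,0]
    - [-0.8,-0.008,0.009,0.64,0,0,0]
    - [-0.8,-0.008,0.009,0.64,0,0,0]

```text
clock: 22.65
position: [0.4125, -0.2658, 0.0812]
tool_rot: [3.141, 0.0, 1.718]
force: [0.6, -0.2, -1.4]
grip_width: 0.0217
```

```bash
python3 - <<'E'
from h import *
s=telemetry.observe();print(s["position"],s["tool_rot"])
plan([.4116,-.2659,.058],1.716)
im=cams.grab_frame("wrist"); cv2.imwrite("pics/w10.png",im)
b=cams.grab_frame("scene")
cv2.imwrite("pics/x6.png",cv2.resize(b[200:290,110:230],(800,600),interpolation=cv2.INTER_CUBIC))
E
```

```text
[ 0.41246991 -0.26577094  0.08116857] [3.14092685e+00 2.43092582e-04 1.71766732e+00]
call 0 [0.0, -0.006, 0.1545] [0.0008, 0.0003, 0.0021] rows>=0.4
```

View pics/w10.png

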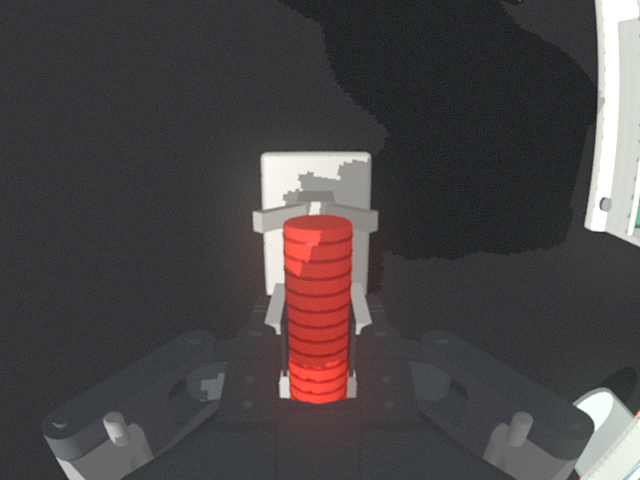

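View pics/x6.png

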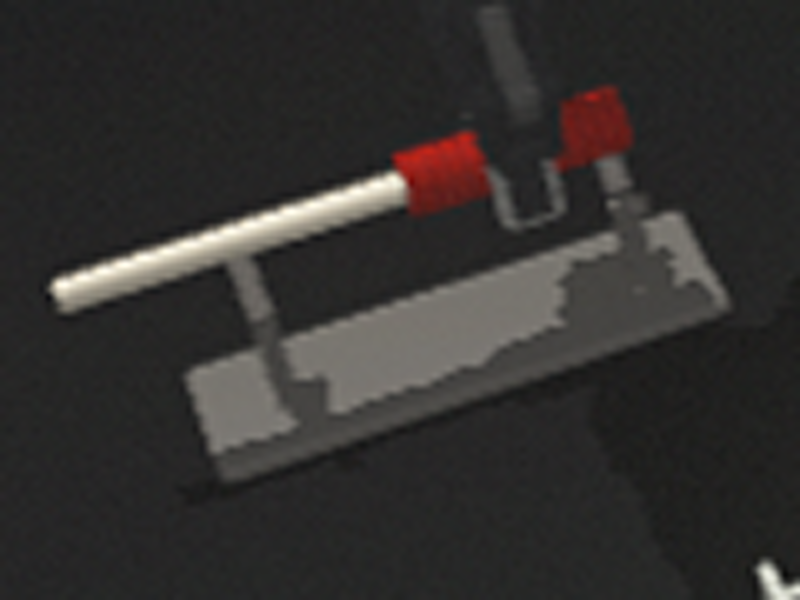

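Emit:
arm_command:
  deltas:
    - [-0.8,0,-0.006,0.06,0,0,0]
    - [-0.8,0,-0.006,0.11,0,0,0]
    - [-0.8,0,-0.006,0.15,0,0,0]
    - [-0.8,0,-0.006,0.15,0,0,0]

```text
clock: 23.25
position: [0.4111, -0.2663, 0.0575]
tool_rot: [-3.142, -0.0, 1.717]
force: [-0.2, -0.1, -1.0]
grip_width: 0.0218
```

Emit:
arm_command:
  deltas:
    - [-0.8,0,0,0.006,0,0,0]
    - [-0.8,0,0,0.006,0,0,0]

```text
clock: 23.5
position: [0.4113, -0.2663, 0.0572]
tool_rot: [3.141, 0.0, 1.717]
force: [2.9, 0.9, 1.3]
grip_width: 0.0217
```

Emit:
arm_command:
  deltas:
    - [-0.8,0,0,0.004,0,0,0]
    - [-0.8,0,0,0.004,0,0,0]

```text
clock: 23.75
position: [0.4115, -0.2664, 0.0568]
tool_rot: [3.141, 0.0, 1.717]
force: [3.1, 2.1, 7.9]
grip_width: 0.0218
```

Emit:
arm_command:
  deltas:
    - [-0.6,0,0,0,0,0,0]
    - [-0.4,0,0,0,0,0,0]
    - [0,0,0,0,0,0,0]
    - [0.5,0,0,0,0,0,0]
    - [1,0,0,0,0,0,0]
    - [1,0,0,0,0,0,0]
    - [1,0,0,0,0,0,0]

```text
clock: 24.62
position: [0.4109, -0.2664, 0.0564]
tool_rot: [-3.141, -0.0, 1.717]
force: [0.3, -0.7, -0.4]
grip_width: 0.0854
```

Emit:
arm_command:
  deltas:
    - [1,0,0,-0.15,0,0,0]
    - [1,0,0,-0.4,0,0,0]
    - [1,0,0,-0.8,0,0,0]
    - [1,-0.3,0,-1,0,0,0]
    - [1,-0.39,0,-1,0,0,0]
    - [1,-0.39,0,-1,0,0,0]

```text
clock: 25.38
position: [0.419, -0.3245, 0.2056]
tool_rot: [-3.141, -0.001, 1.715]
force: [-0.6, 0.8, -0.9]
grip_width: 0.0853
```

```bash
python3 - <<'E'
from h import *
c=cams.get_calibration("wrist");im=cams.grab_frame("wrist"); cv2.imwrite("pics/w11.png",im)
b=cams.grab_frame("scene");cv2.imwrite("pics/s11.png",b)
h=cv2.cvtColor(im,cv2.COLOR_BGR2HSV);H,S,V=[h[...,i].astype(int) for i in range(3)]
red=((H<6)|(H>174))&(S>150)&(V>80)
for q in rect(red,c,.06,True): print(q)
cv2.imwrite("pics/x7.png",np.hstack([cv2.resize(im,(400,300)),cv2.resize(b[200:290,110:230],(400,300),interpolation=cv2.INTER_CUBIC)]))
s=telemetry.observe();print(s["position"],s["force"],s["clock"])
E
```

```text
(array([319.39958592, 145.2685596 ]), np.int32(3381), ((411.8510437011719, -264.97015380859375), (22.918169021606445, 80.89334869384766), 8.562843322753906))
[ 0.41905567 -0.3230388   0.20537406] [0.37229056 0.47221285 0.19035646] 25.475
```

View pics/x7.png

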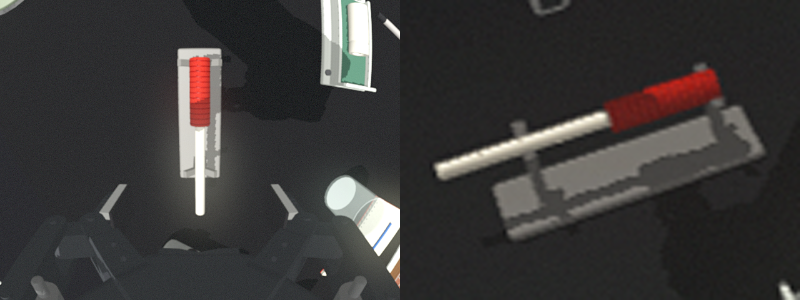

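View pics/s11.png

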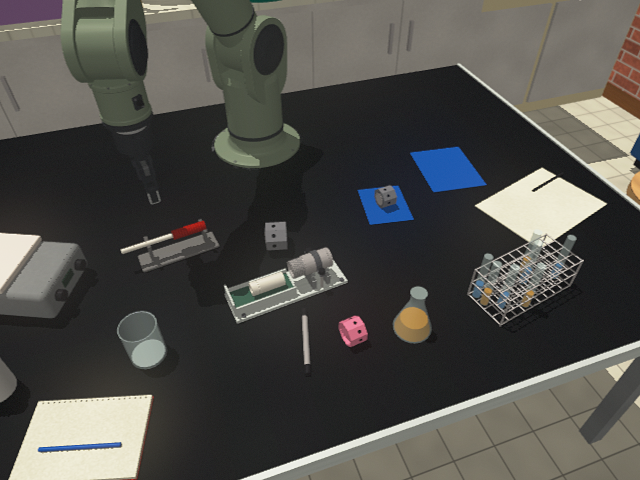

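```bash
python3 -c "
from workcell import job
print(job.job_done())"
```

```text
the job is handed in; nothing more can be done
None
```

The whole job was done in the order asked and handed in at 25.5 s of the 72 s allowed. No verdict came back.

- **Cap:** I drew the grey cap (the smaller of the two) about 45 mm straight off the thread. I then lowered it onto the smaller, 150 x 120 mm blue mat until it touched, and opened the fingers. The pictures show it resting on that mat. The last bit of the touch-down pressed with about 27 N, and I backed off 0.75 mm before opening.
- **Liner:** I pushed the rod in through the base hole until its tip was about 20 mm out of the mouth. A reading during the push showed about 7 N. The last pictures show the liner lying in the trough on the green pad, with the rod clear of the shell.
- **Rod:** It is back in both saddles of its rest. Its measured position is within about 1 mm of where it started, and its direction within about 0.2°.

In the final picture the flask, beaker, bar and look-alikes stand where they did at the start. The gripper was open and about 0.2 m up, touching nothing. No check failed or disagreed.

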